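# Load the stripe-stencil jig and lock its toggle clamp

### The arm

A 6-joint arm with a two-finger parallel gripper is mounted at the origin on the work surface. World frame = base frame: x ahead of the robot, y to its left, z up, the work surface at z = 0. Lengths are in m, angles in degrees, forces in N, time in s.
With the tool pointing down it reaches from about 0.325 to 0.775 m from the base axis. Payload 5.5 kg.
Tool frame: the origin (TCP) lies at the very end of the fingers, on their centre line; the grasp point (between the pads) lies 19 mm behind it; z points along the fingers, y is the line along which they close (so a half turn about z gives the same grasp; the last joint's range is limited). The gripper opens to 85 mm and grips with 20 to 120 N. Pads are 22 mm wide; open, the fingers measure 114 mm over their backs; the gripper's body (76 mm by 85 mm) begins 54 mm behind the grasp point. The pads swing forward as they close: fully open they stand 13 mm farther back than shut.
Start: joints at [72.439, 5.22, 70.514, -0, 104.267, -3.249], TCP at [0.148, 0.581, 0.231] pointing down, gripper open.
Joint ranges: [-164.24, 164.24], [-49.07, 125.15], [9.68, 141.18], [-86.29, 266.29], [3.28, 154.24], [-151.56, 151.56]. Speed limits (degrees/s): [147.25, 147.25, 172.46, 180, 180, 180].

### API

Orientations are given as a 3x3 rotation matrix whose columns are the frame's x, y, z axes.
In Python, from cell import readout, eyes, order, silhouettes, mark_of gives the robot as it stands.
- The arm moves only by the tool step_arm, never from a script. Its argument "series" is text: rows parted by semicolons, each of 7 numbers parted by spaces: the shift along the world's x, y, z in m, then the turn, a rotation vector about the world's x, y, z in degrees, then the finger opening in m, from 0 to 0.0854. In form: x y z ax ay az grip; .... A call has 1 to 20 rows; each row is the pose to reach, as a shift and turn from the pose commanded when the call began; what a row does not reach only later rows make up. A row lasts 1/8 s, in which the tool goes at most 62.5 mm and 10.7 degrees, less where a joint would pass 70% of its speed; a pose out of reach is approached as far as the arm can. A call with a gripper value outside its range is refused whole. The fingers move at their own pace and stop on an object; "force" is the grip in N (left out, the last holds). Time passes only in rows, so rows that repeat a pose let the fingers close. It gives the time, the measured TCP pose, the force, the opening and the grip force at its end, in the units of the state.
- readout.observe(): the state, without advancing time (a new reading comes with each control period).
- eyes.capture(name): name is "side" or "top" or "wrist"; returns a dict with "pixels" (384x512x3 uint8, red, green, blue), "camera_matrix" (3x3 intrinsics, pixels), "origin" and "attitude" of the camera in the world; the wrist camera has in their place "T_tool_cam" (4x4, takes a point from camera to tool coordinates, whose origin is the TCP and whose axes are the flange's). Camera axes: x right, y down, z forward; pixel columns grow to the right and rows downward; lengths in m; the calibration is good to about 2 mm. A picture is of the moment at which its call begins: read the wrist's pose just before it. There is no depth.
- order.hand_in(): hands the job in; it is judged then, once.
Trained networks look in the newest picture that a camera, given by its name, has taken for a name from the list of things; names that differ only in an ending like _2 or _b are one class to them, and where a whole thing is asked for, a point or a joint stands for the part that bears it (a point fixed in the world has none). Each returns a list of dicts, best first, with "confidence" (0 to 1); they miss things now and then, are a little off and sometimes report something else, mostly with a low value. They report only what shows in the picture. A call takes as long as a camera call. They do not tell look-alikes from the thing itself.
- silhouettes(camera, target): "mask" (384x512 bool, what is visible of it).
- mark_of(camera, target): "position" ([x, y, z] in m, in world coordinates, good to about 4 mm: a listed point, or the origin of a listed thing).
The state is a dict: "t": time; "qpos": joint angles; "joint_vel": joint speeds; "effort": joint torques, N m; "ee_pos": TCP position; "eef_rot": TCP orientation; "force": force on the tool from outside, world axes, zero at the start; "ft_torque": the same for the moment, N m; "finger_gap": opening from 0.0 (shut) to 1.0 (fully open); "finger_force": force on a finger pad.
Only numpy, scipy, OpenCV 4.12 (cv2) and the standard library are available. Lean on these libraries where they do the work, as an engineer would, in place of code of your own. Each camera call takes 0.05 s, during which the arm holds its last target. There are 200 camera calls.

### The job

Load the sloping stencil jig for painting: lower the lilac sign blank from the battens over the jig's four posts at once until it sits fully home on their shoulders, then lower the slotted aluminium stencil over the same posts until it lies flat on the blank, and push the red clamp handle down past its over-centre point so that the clamp locks the stencil down. Set both plates down without dropping them, and leave the paint tin, brush and tape roll where they are.

Things in the scene. Friction and masses are not known exactly. Their poses are not given: they have to be found in the camera images.
- bed: Sloping plywood board of the jig (fixed, 150 mm up the slope, 380 mm wide, 18 mm thick), lowest at the edge nearest the robot. Origin: centre of its upper face. Its x axis runs up the slope (away from the robot), y to the left along the board, z square out of the board, leaning 28 degrees from vertical towards the robot. The four steel posts stand along z and the clamp is bolted on at the left; all of it keeps clear of the plates while the clamp is open
- seat (a point): Centre of the four posts at the height of their shoulders, where the centre of the blank's underside belongs (28 mm above the board's face, same axes as bed). Posts stand at +-18 mm along x and +-66 mm along y from it. Each is a 16 mm thick standoff up to its shoulder (28 mm), then a pin 8 mm thick for 16 mm, then a cone tapering to 3 mm over the last 6 mm, so its tip is 22 mm above the shoulder
- blank: Lilac sign blank, 160 x 58 x 6 mm, about 0.1 kg, loose, lying flat across the two battens (30 mm high, 20 mm wide, 104 mm apart between centres, so the middle 80 mm of the plate is free underneath). Origin: centre of its underside; x along its length, y across its width, z up. Four through holes, 11 mm wide, at +-66 mm in x and +-18 mm in y: on the jig its length lies along the bed's y axis, either end first
- stencil: Aluminium stencil plate, 160 x 70 x 5 mm, about 0.13 kg, with three long slots (66 x 10 mm, along x) in its middle; loose, beside the blank on the same battens (which one is nearer the jig varies). Origin: centre of its underside; x along its length, y across its width. Same four holes as the blank; home, its underside lies 6 mm above seat along the bed's z
- clamp_handle (a joint): Angle of the toggle clamp's handle: 0 = open (handle standing up, 83 degrees from the board's face, leaning left), grows as the handle is pushed to the left and down about an axis along the bed's x; dead centre at 1.335 rad; 1.455 rad = locked against its stop, handle parallel to the board, pointing left. It stays where it is left before the nose touches; then it takes a little more push (under 10 N at the grip), and past dead centre it snaps over and holds itself
- handle_hinge (a point): Point on the handle's pivot axis, 66 mm above the board's face, 170 mm to the left (bed y) of seat
- handle_grip (a point): Point on the axis of the handle's red round grip (16 mm thick), 100 mm from the pivot; the grip runs from 50 to 126 mm from the pivot. The raised clamp arm stands to its right and reaches about 150 mm above the board's face
- spindle: Spring-loaded spindle of the clamp with its black rubber nose (16 mm wide), carried by the clamp arm, which swings down to the right as the handle closes. Locked, it presses on the stencil 48 mm to the left of the seat's centre with about 8 N. Origin: centre of the nose's face
- battens: Two parallel wooden battens (fixed, 30 mm high, 270 mm long), on which both plates lie at the start. Origin: midway between them on the table; y along the battens, x across them
- paint_tin: Closed steel paint tin with a lilac band, 106 mm wide, 120 mm high, loose: leave alone. Origin: centre of its underside
- brush: Flat paint brush, 215 mm long, 18 mm high, lying loose on the table: leave alone. Origin: near its middle, on the table
- tape: Roll of masking tape lying flat, 100 mm wide, 36 mm high, loose: leave alone. Origin: centre of its underside
Not all that is in view belongs to the job. There is more than one size of the blank; the one meant has the size given above.

How it is judged:
By the outcome, as a careful person would: the job done as asked, in the order asked, and still so for the second after the job is handed in, with the robot touching nothing.
It also fails if it takes over 69 s, if anything falls off the work surface, if the arm or the gripper's body presses on something with over 40 N, if the wrist force passes 120 N, or if a joint passes its speed limit or range.

## Working session

There is one attempt and no reset: what is moved stays moved. The work goes in short steps, Python scripts to look and compute and a tool call to move; the robot and the scene stay as the last step left them, time stands still between calls to the robot, and variables do not carry over. Pictures are saved under pics/ and viewed, at most 10 in all, crops included, and the job is handed in when it is done.

Besides the shell and the picture viewer there is one more tool, called after "Call:" by a JSON object that holds its "name" and its "arguments", one argument or row to a line. step_arm: Moves the arm, as the interface text tells. Its arguments: {"type":"object","properties":{"series":{"type":"string"},"force":{"type":"number"}},"required":["series"]}

```bash
ls; mkdir -p pics; cat > h.py <<'E'
import numpy as np, cv2
from cell import readout, eyes, order, silhouettes, mark_of
def snap(n,f=None):
    s=readout.observe(); c=eyes.capture(n)
    if f: cv2.imwrite('pics/'+f,cv2.cvtColor(c['pixels'],cv2.COLOR_RGB2BGR))
    K=np.array(c['camera_matrix'])
    if n=='wrist':
        T=np.array(c['T_tool_cam']);R=np.array(s['eef_rot']);o=np.array(s['ee_pos'])+R@T[:3,3];A=R@T[:3,:3]
    else: o=np.array(c['origin']);A=np.array(c['attitude'])
    return c['pixels'],K,o,A
def proj(P,K,o,A):
    p=(np.atleast_2d(P)-o)@A@K.T; return p[:,:2]/p[:,2:]
def back(uv,K,o,A,z):
    uv=np.atleast_2d(uv).astype(float); d=np.c_[uv,np.ones(len(uv))]@np.linalg.inv(K).T@A.T
    return o+d*((z-o[2])/d[:,2])[:,None]
E
python3 - <<'E'
from h import *
np.set_printoptions(precision=4,suppress=True)
s=readout.observe();print(s['t'],s['ee_pos'],s['eef_rot'])
for n in ['top','side']:
    im,K,o,A=snap(n,n+'1.png'); print(n,o,A.tolist(),K[0,0])
    for t in ['bed','seat','blank','stencil','handle_hinge','handle_grip','battens','paint_tin','brush','tape','spindle']:
        for d in mark_of(n,t)[:3]: 
            p=np.array(d['position']); print(n,t,p,round(d['confidence'],2),proj(p,K,o,A)[0].round())
a=cv2.imread('pics/top1.png')
E
```

```text
pics
0.0 [0.1482 0.5811 0.2301] [[-0.969   0.2472 -0.0006]
 [ 0.2472  0.969  -0.0019]
 [ 0.0001 -0.002  -1.    ]]
top [ 0.4217 -0.1323  1.2051] [[0.02208729307924959, -0.9957457440805008, 0.08945705466871333], [-0.999755966996789, -0.021963124078897223, 0.0023722636889698893], [-0.0003974150807068476, -0.08948762107836367, -0.9959878552146048]] 386.775386802929
top bed [0.5472 0.1038 0.057 ] 0.67 [172. 184.]
top seat [0.5188 0.0128 0.0855] 0.77 [201. 193.]
top blank [ 0.2691 -0.4708 -0.0013] 0.84 [359. 280.]
top blank [ 0.2622 -0.2477 -0.0015] 0.64 [286. 281.]
top blank [ 0.4718 -0.2079  0.0284] 0.59 [275. 212.]
top stencil [ 0.4837 -0.354   0.0302] 0.81 [323. 209.]
top stencil [ 0.688  -0.3095 -0.0016] 0.26 [308. 145.]
top handle_hinge [0.5319 0.1859 0.1201] 0.79 [138. 186.]
top handle_grip [0.4909 0.2028 0.207 ] 0.47 [121. 198.]
top battens [ 0.481  -0.2804 -0.002 ] 0.97 [298. 210.]
top battens [ 0.4723 -0.203   0.0283] 0.46 [273. 212.]
top paint_tin [ 0.7471 -0.1655  0.0017] 0.72 [263. 125.]
top brush [0.3109 0.1883 0.0015] 0.67 [145. 262.]
top tape [ 0.6908 -0.3073  0.001 ] 0.63 
[... 481 characters left out ...]
  -0.1976  0.0305] 0.83 [271. 233.]
side blank [ 0.2714 -0.4729 -0.0014] 0.76 [295. 344.]
side stencil [ 0.4774 -0.3506  0.0356] 0.82 [310. 260.]
side handle_hinge [0.5341 0.1865 0.1207] 0.94 [204. 143.]
side handle_hinge [ 0.4808 -0.2832  0.0027] 0.62 [293. 251.]
side handle_grip [0.4913 0.2079 0.2083] 0.68 [187. 127.]
side battens [ 0.4792 -0.2819  0.0024] 0.82 [293. 251.]
side paint_tin [ 0.7435 -0.1629  0.003 ] 0.9 [316. 185.]
side paint_tin [0.5152 0.0174 0.0877] 0.53 [234. 178.]
side brush [0.306  0.1898 0.0069] 0.95 [157. 200.]
side brush [ 0.4798 -0.2809  0.0025] 0.69 [293. 251.]
side tape [ 0.6877 -0.3043 -0.0009] 0.92 [339. 217.]
side spindle [0.4862 0.1296 0.1872] 0.39 [202. 144.]
```

```bash
python3 -c "
import cv2
a=cv2.imread('pics/top1.png');cv2.imwrite('pics/top1c.png',cv2.resize(a[100:310,90:390],None,fx=2.6,fy=2.6,interpolation=cv2.INTER_CUBIC))"
```

```text
(no output)
```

View pics/top1c.png

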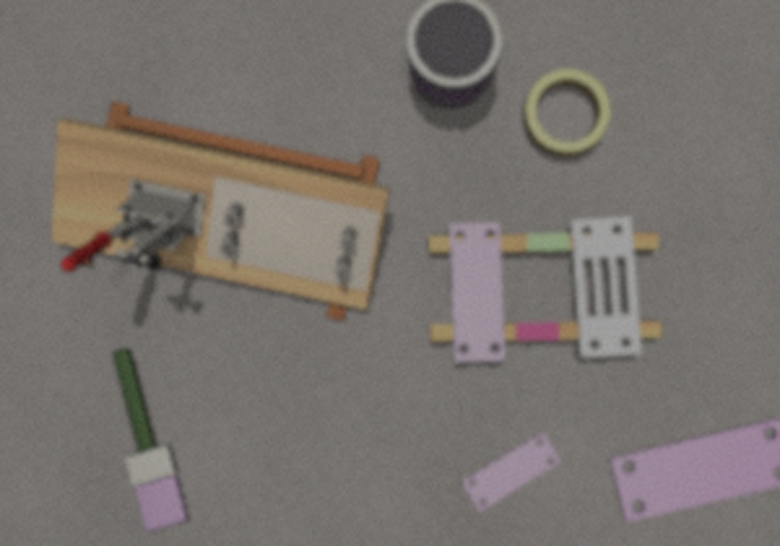

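View pics/side1.png

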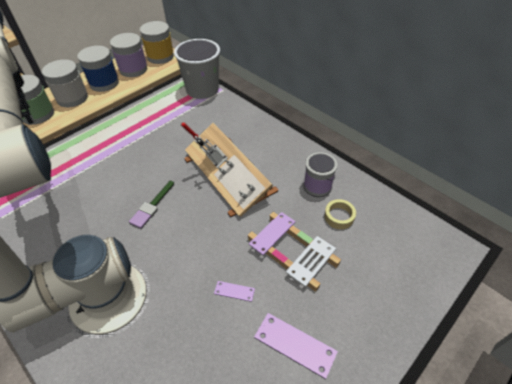

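```bash
cat >> h.py <<'E'
from scipy.spatial.transform import Rotation as Ro
np.set_printoptions(precision=4,suppress=True)
def bedR(psi,th=28):
    return (Ro.from_euler('z',psi,degrees=True)*Ro.from_euler('y',-th,degrees=True)).as_matrix()
def toolR(B): return np.c_[B[:,1],B[:,0],-B[:,2]]
def delta(p,R):
    s=readout.observe(); 
    return np.array(p)-s['ee_pos'], Ro.from_matrix(R@np.array(s['eef_rot']).T).as_rotvec(degrees=True)
E
python3 - <<'E'
from h import *
from scipy.optimize import least_squares
seat=np.array([.5175,.0146,.0865]);hin=np.array([.533,.1862,.1204]);bed=np.array([.549,.106,.0595])
def f(v):
    B=bedR(v[3]);s=v[:3]
    return np.r_[s-seat,s+B@[0,.170,.038]-hin,s+B@[0,v[4],-.028]-bed]
r=least_squares(f,[*seat,-11,.09]);print(r.x,r.fun*1000)
B=bedR(r.x[3]);s=r.x[:3];print(B)
for h in (.10,.15): print(delta(s+B[:,2]*h,toolR(B)))
c=eyes.capture('wrist');print(np.array(c['T_tool_cam']),c['camera_matrix'])
E
```

```text
[  0.5176   0.0153   0.0859 -11.156    0.0951] [ 0.1054  0.6705 -0.6432 -0.0056 -0.6902 -0.9912 -0.0998  0.0197  1.6343]
[[ 0.8663  0.1935 -0.4606]
 [-0.1708  0.9811  0.0908]
 [ 0.4695  0.      0.8829]]
(array([ 0.3232, -0.557 , -0.0571]), array([ 16.454 , -26.0599, -84.9654]))
(array([ 0.3002, -0.5525, -0.013 ]), array([ 16.454 , -26.0599, -84.9654]))
[[ 0.0004 -0.9643 -0.2649  0.0674]
 [ 1.      0.0002  0.0006 -0.0003]
 [-0.0005 -0.2649  0.9643 -0.1425]
 [ 0.      0.      0.      1.    ]] [[281.9597   0.     258.6905]
 [  0.     281.9597 188.7151]
 [  0.       0.       1.    ]]
```

Candidates for the blank (top view): the plate on the battens (274,212), the small one (286,281) and the big one (359,280). By size and place the plate on the battens is the one. First I look at the jig from close by, on the way.

Call:
{"name": "step_arm", "arguments": {
  "series": "0.03 -0.05 0.06 2 -3 -9 0.085; 0.08 -0.11 0.1 4 -6 -18 0.085; 0.12 -0.17 0.12 6 -9 -28 0.085; 0.16 -0.23 0.12 8 -12 -38 0.085; 0.19 -0.29 0.12 9 -15 -47 0.085; 0.22 -0.35 0.12 11 -18 -56 0.085; 0.25 -0.41 0.12 13 -21 -66 0.085; 0.27 -0.47 0.1 15 -23 -75 0.085; 0.29 -0.52 0.05 16.5 -26 -85 0.085; 0.3 -0.5525 0 16.5 -26 -85 0.085; 0.3 -0.5525 0 16.5 -26 -85 0.085; 0.3 -0.5525 0 16.5 -26 -85 0.085"
}}

```text
t: 2.75
ee_pos: [0.4476, 0.0257, 0.2276]
eef_rot: [[0.199, 0.867, 0.456], [0.98, -0.176, -0.093], [-0.0, 0.465, -0.885]]
force: [-0.5, 0.5, 0.4]
finger_gap: 0.992
finger_force: 0.0
```

```bash
python3 - <<'E'
from h import *
s=readout.observe();print(s['t'],s['ee_pos'],s['joint_vel'],s['force'])
im,K,o,A=snap('wrist','w1.png')
B=bedR(-11.156);S=np.array([.5176,.0153,.0859])
a=cv2.imread('pics/w1.png');a=cv2.resize(a,None,fx=1.5,fy=1.5)
for x in(-.018,.018):
  for y in(-.066,.066):
    for z in(0,.022):
      u=proj(S+B@[x,y,z],K,o,A)[0];cv2.circle(a,tuple(int(t*1.5) for t in u),2,(0,0,255) if z else (0,255,0),-1)
cv2.imwrite('pics/w1o.png',a)
for t in ['seat','handle_hinge','handle_grip','bed','spindle']:
    for d in mark_of('wrist',t)[:2]: print(t,np.array(d['position']),d['confidence'])
E
```

```text
2.75 [0.4476 0.0257 0.2276] [-10.3995   0.0826   1.9717   6.5135  -7.0032 -10.1918] [-0.4797  0.4658  0.3889]
seat [0.5174 0.0188 0.0846] 0.71
bed [0.5502 0.1037 0.0659] 0.93
spindle [0.4887 0.1287 0.1843] 0.72
```

View pics/w1o.png

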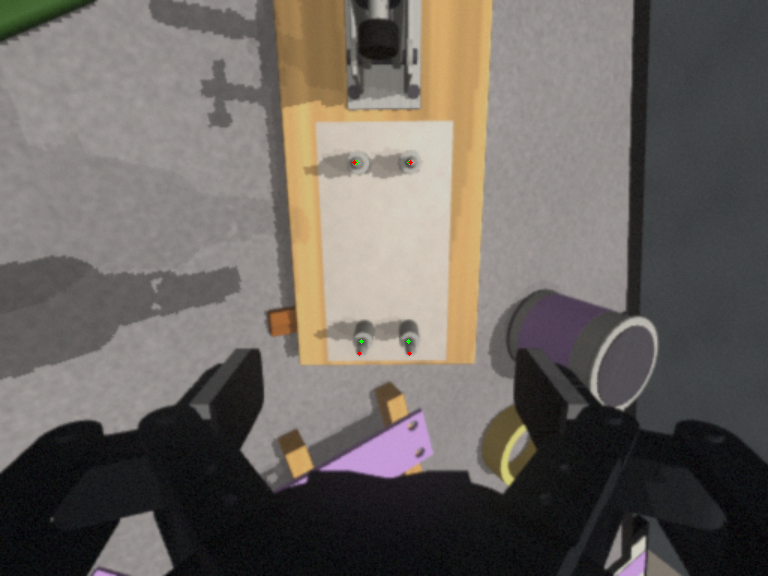

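```bash
python3 - <<'E'
from h import *
s=readout.observe();print(s['t'],s['ee_pos'],s['joint_vel'])
im,K,o,A=snap('wrist','w2.png')
np.savez('w2.npz',K=K,o=o,A=A)
B=bedR(-11.156);S=np.array([.5176,.0153,.0859])
a=cv2.imread('pics/w2.png');ts=[]
for y in(.066,-.066):
  for x in(-.018,.018):
    u,v=proj(S+B@[x,y,.022],K,o,A)[0],proj(S+B@[x,y,0],K,o,A)[0]
    c=(u+v)//2; x0,y0=int(c[0])-14,int(c[1])-14
    t=cv2.resize(a[y0:y0+28,x0:x0+28],(364,280) if 0 else (280,280),interpolation=cv2.INTER_CUBIC)
    for q,col in((u,(0,0,255)),(v,(0,255,0))): cv2.circle(t,tuple(int(k) for k in (q-[x0,y0]+.5)*10),3,col,-1)
    cv2.putText(t,f'{x0},{y0}',(3,15),0,.5,(255,0,0)); ts.append(t)
cv2.imwrite('pics/posts.png',np.vstack([np.hstack(ts[:2]),np.hstack(ts[2:])]))
E
```

```text
3.05 [0.4486 0.0304 0.2334] [ 0.3098  0.0151  0.3608  0.0371 -0.1601 -0.0767]
```

View pics/posts.png

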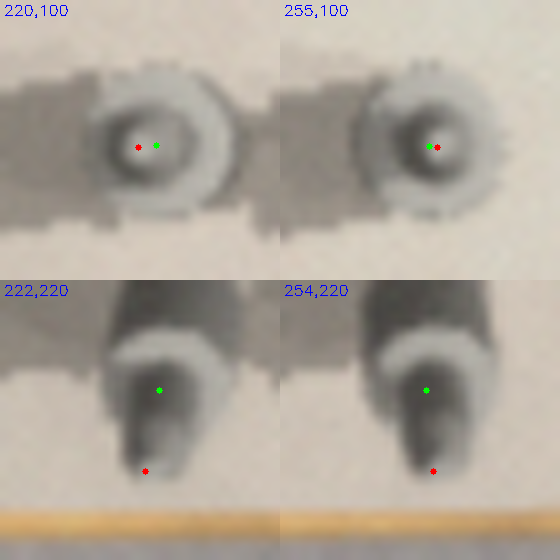

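```bash
cat >> h.py <<'E'
def plate(cam,name,z,near,view=None):
    im,K,o,A=view or snap(cam)
    best=None
    for d in silhouettes(cam,name):
        c,_=cv2.findContours(d['mask'].astype(np.uint8),cv2.RETR_EXTERNAL,cv2.CHAIN_APPROX_NONE)
        c=max(c,key=cv2.contourArea)[:,0]
        P=back(c,K,o,A,z)[:,:2]*1000
        r=cv2.minAreaRect(P.astype(np.float32)); q=(np.array(r[0])/1000,r[1],r[2],d['confidence'])
        if best is None or np.linalg.norm(q[0]-near)<np.linalg.norm(best[0]-near): best=q
    return best
E
python3 - <<'E'
from h import *
v=snap('top');print(plate('top','blank',.036,[.471,-.203],v),plate('top','stencil',.035,[.48,-.352],v))
v=snap('side');print(plate('side','blank',.033,[.471,-.203],v),plate('side','stencil',.033,[.48,-.352],v))
D=np.array([[1,0,0],[0,-1,0],[0,0,-1.]])
print(delta([.471,-.203,.17],D))
E
```

```text
(array([ 0.4718, -0.2008]), (158.61732482910156, 57.89824295043945), 2.995203971862793, 0.56) (array([ 0.4808, -0.3508]), (159.75567626953125, 71.02163696289062), 4.547886848449707, 0.6)
(array([ 0.2542, -0.2582]), (41.10112380981445, 109.02766418457031), 30.83478355407715, 0.6) (array([ 0.4814, -0.3499]), (160.50253295898438, 68.53337860107422), 5.570798873901367, 0.56)
(array([ 0.0227, -0.2324, -0.0615]), array([ 23.3369,  19.3028, -77.1867]))
```

Call:
{"name": "step_arm", "arguments": {
  "series": "0.005 -0.03 0 3 2 -9 0.085; 0.01 -0.06 0 6 4.5 -18 0.085; 0.01 -0.09 0 8 7 -27 0.085; 0.02 -0.12 0 11 9 -36 0.085; 0.02 -0.15 0 14 11 -45 0.085; 0.02 -0.18 -0.02 16 13 -54 0.085; 0.02 -0.21 -0.04 19 16 -63 0.085; 0.0227 -0.225 -0.05 21 18 -70 0.085; 0.0227 -0.2324 -0.0615 23.3 19.3 -77.2 0.085; 0.0227 -0.2324 -0.0615 23.3 19.3 -77.2 0.085; 0.0227 -0.2324 -0.0615 23.3 19.3 -77.2 0.085; 0.0227 -0.2324 -0.0615 23.3 19.3 -77.2 0.085"
}}

```text
t: 4.9
ee_pos: [0.4713, -0.203, 0.1708]
eef_rot: [[1.0, 0.001, 0.001], [0.001, -1.0, -0.001], [0.001, 0.001, -1.0]]
force: [-0.3, 0.5, -0.2]
finger_gap: 0.999
finger_force: 0.0
```

```bash
python3 - <<'E'
from h import *
s=readout.observe();print(s['t'],s['ee_pos'],s['joint_vel'])
im,K,o,A=snap('wrist'); v=snap('wrist','w3.png')
p=plate('wrist','blank',.036,[.471,-.203],v);print(p)
for d in mark_of('wrist','blank')[:3]: print(d)
D=np.array([[1,0,0],[0,-1,0],[0,0,-1.]])
for yaw in (3,):print(delta([*p[0],.011],Ro.from_euler('z',yaw,degrees=True).as_matrix()@D))
E
```

```text
4.9 [ 0.4713 -0.203   0.1708] [-0.1089  0.0308  0.0073  0.0297  0.0479  0.3531]
(array([ 0.4716, -0.2011]), (161.0963592529297, 59.2771110534668), 2.9333691596984863, 0.67)
{'position': [0.4751, -0.203, 0.0277], 'confidence': 0.75}
(array([ 0.0004,  0.0021, -0.1593]), array([0.0449, 0.0084, 2.9913]))
```

View pics/w3.png

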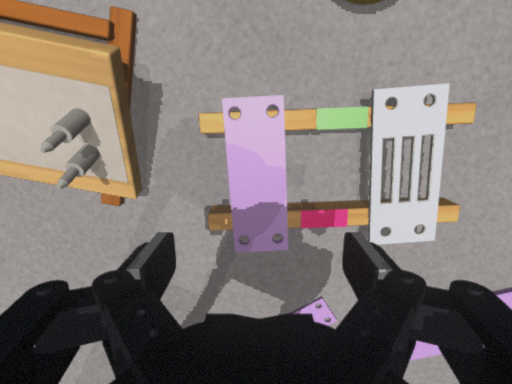

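The picture shows the blank (holes at (235,112), (272,111), (244,240), (277,238)) centred between the open fingers, with the stencil at (405,165) to its right. Size 160 x 58 confirmed.

Call:
{"name": "step_arm", "arguments": {
  "series": "0 0.002 -0.04 0 0 3 0.085; 0 0.002 -0.09 0 0 3 0.085; 0 0.002 -0.13 0 0 3 0.085; 0 0.002 -0.15 0 0 3 0.085; 0 0.002 -0.16 0 0 3 0.085; 0 0.002 -0.16 0 0 3 0.085; 0 0.002 -0.16 0 0 3 0.05; 0 0.002 -0.16 0 0 3 0.05; 0 0.002 -0.16 0 0 3 0.05; 0 0.002 -0.16 0 0 3 0.05; 0 0.002 -0.16 0 0 3 0.05; 0 0.002 -0.16 0 0 3 0.05",
  "force": 50
}}

```text
t: 6.6
ee_pos: [0.4721, -0.202, 0.0116]
eef_rot: [[0.999, 0.052, 0.002], [0.052, -0.999, -0.002], [0.002, 0.002, -1.0]]
force: [-0.9, 0.6, 6.3]
finger_gap: 0.667
finger_force: 53.7
```

Call:
{"name": "step_arm", "arguments": {
  "series": "0 0 0.01 0 0 0 0.05; 0 0 0.03 0 0 0 0.05; 0 0 0.07 0 0 0 0.05; 0 0 0.12 0 0 0 0.05; 0 0 0.17 0 0 0 0.05; 0 0 0.2 0 0 0 0.05; 0 0 0.2 0 0 0 0.05; 0 0 0.2 0 0 0 0.05"
}}

```text
t: 7.6
ee_pos: [0.4706, -0.2013, 0.2083]
eef_rot: [[0.999, 0.051, -0.003], [0.051, -0.999, 0.001], [-0.003, -0.001, -1.0]]
force: [-0.3, -1.0, -1.2]
finger_gap: 0.667
finger_force: 53.5
```

```bash
cat >> h.py <<'E'
def tiles(a,pts,f,pred=None,r=14):
    ts=[]
    for i,c in enumerate(pts):
        x0,y0=int(c[0])-r,int(c[1])-r
        t=cv2.resize(a[max(y0,0):y0+2*r,max(x0,0):x0+2*r],(280,280),interpolation=cv2.INTER_CUBIC)
        cv2.circle(t,tuple(int(k) for k in (np.array(c)-[x0,y0]+.5)*280/2/r),3,(0,0,255),-1)
        cv2.putText(t,f'{x0},{y0}',(3,15),0,.5,(255,0,0));ts.append(t)
    cv2.imwrite('pics/'+f,np.vstack([np.hstack(ts[:2]),np.hstack(ts[2:])]))
E
python3 - <<'E'
from h import *
s=readout.observe();print(s['t'],s['ee_pos'],s['finger_gap'],s['force'],s['finger_force'])
im,K,o,A=snap('wrist','w4.png')
R=np.array(s['eef_rot']);p=np.array(s['ee_pos'])
# tool frame: plate top at tool z ~ -.0225-.003
pts=[proj(p+R@[x,y,-.0215-.003],K,o,A)[0] for x in(.066,-.066) for y in(-.018,.018)];print(np.array(pts))
d=silhouettes('wrist','blank');print([(x['confidence'],x['mask'].sum()) for x in d][:3])
a=cv2.imread('pics/w4.png')
for q in pts: cv2.circle(a,tuple(int(k) for k in q),2,(0,0,255),-1)
cv2.imwrite('pics/w4o.png',a)
E
```

```text
7.6 [ 0.4706 -0.2013  0.2083] 0.6671505086593327 [-0.2552 -0.9515 -1.2355] 53.53564739227295
[[213.8149 112.8512]
 [302.8972 112.8866]
 [224.2653 371.5951]
 [292.4127 371.6477]]
[(0.6, np.int64(30603)), (0.56, np.int64(2237))]
```

View pics/w4o.png

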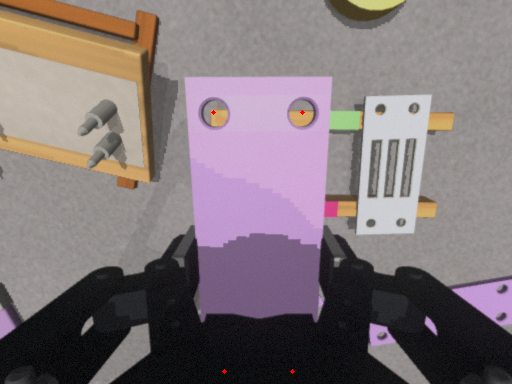

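```bash
cat >> h.py <<'E'
B=bedR(-11.156);S=np.array([.5176,.0153,.0859])+.0007*B[:,0]
def bedp(x,y,z): return S+B@[x,y,z]
E
python3 - <<'E'
from h import *
print(S,B)
print(delta(bedp(0,0,.09),toolR(B)));print(delta(bedp(0,-.0004,.0125),toolR(B)))
E
```

```text
[0.5182 0.0152 0.0862] [[ 0.8663  0.1935 -0.4606]
 [-0.1708  0.9811  0.0908]
 [ 0.4695  0.      0.8829]]
(array([ 0.0064,  0.2245, -0.0418]), array([-22.6796, -19.9765,  74.3302]))
(array([ 0.042 ,  0.2171, -0.1102]), array([-22.6796, -19.9765,  74.3302]))
```

Call:
{"name": "step_arm", "arguments": {
  "series": "0 0.01 0.01 -3 -2.5 9 0.05; 0 0.02 0.02 -5.5 -5 18 0.05; 0 0.04 0.02 -8 -7 27 0.05; 0 0.05 0.02 -11 -10 36 0.05; 0 0.07 0.02 -14 -12 45 0.05; 0 0.09 0.02 -16.5 -14.5 54 0.05; 0 0.11 0.02 -19 -17 63 0.05; 0 0.13 0.01 -22 -19.5 72 0.05; 0 0.16 0 -22.7 -20 74.3 0.05; 0.005 0.19 -0.02 -22.7 -20 74.3 0.05; 0.006 0.22 -0.04 -22.7 -20 74.3 0.05; 0.006 0.2245 -0.042 -22.7 -20 74.3 0.05; 0.02 0.222 -0.068 -22.7 -20 74.3 0.05; 0.03 0.22 -0.087 -22.7 -20 74.3 0.05; 0.037 0.218 -0.1 -22.7 -20 74.3 0.05; 0.042 0.217 -0.11 -22.7 -20 74.3 0.05; 0.042 0.217 -0.11 -22.7 -20 74.3 0.05; 0.042 0.217 -0.11 -22.7 -20 74.3 0.05"
}}

```text
t: 9.95
ee_pos: [0.5133, 0.0154, 0.1007]
eef_rot: [[0.193, 0.865, 0.464], [0.981, -0.171, -0.088], [0.003, 0.473, -0.881]]
force: [-0.3, -0.4, -1.4]
finger_gap: 0.662
finger_force: 53.6
```

```bash
python3 - <<'E'
from h import *
s=readout.observe();print(s['t'],s['ee_pos'],s['joint_vel'],s['force'],s['ft_torque'])
p=np.array(s['ee_pos']);R=np.array(s['eef_rot']);print('bed',B.T@(p-S)*1000,Ro.from_matrix(toolR(B).T@R).as_rotvec(degrees=True))
im,K,o,A=snap('wrist','w5.png')
a=cv2.imread('pics/w5.png')
pt=[proj(bedp(x,.066,.022),K,o,A)[0] for x in(-.018,.018)];print(pt)
t=cv2.resize(a[60:160,180:340],None,fx=5,fy=5,interpolation=cv2.INTER_CUBIC)
for q in pt: cv2.circle(t,tuple(int(k) for k in (q-[180,60]+.5)*5),3,(0,0,255),-1)
cv2.imwrite('pics/w5c.png',t)
E
```

```text
9.95 [0.5133 0.0154 0.1007] [ 0.2197 -0.4325 -0.2828  0.0266 -0.0705  0.1019] [-0.2854 -0.4497 -1.4146] [ 0.0664  0.3233 -0.037 ]
bed [ 2.4764 -0.7229 15.0368] [-0.1975  0.1904  0.0373]
[array([215.3855, 111.4541]), array([292.8257, 111.4105])]
```

View pics/w5c.png

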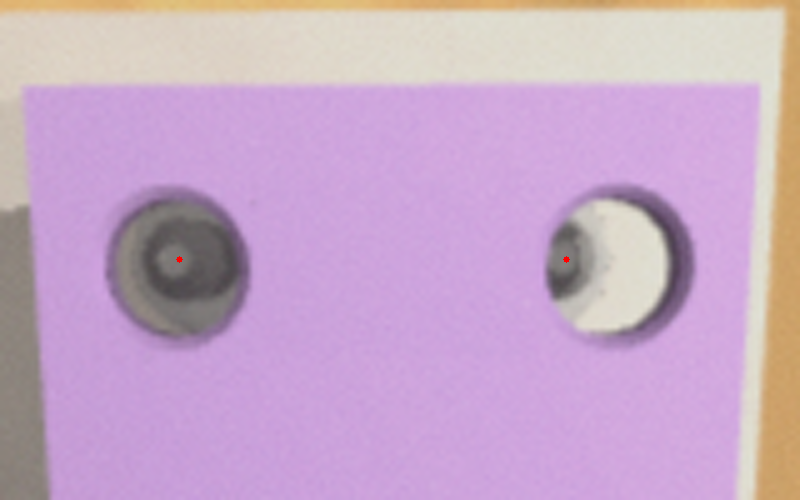

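The pins show through the holes: left tip (172,260) in hole (178,266), right tip (562,262) in hole (617,266). The plate needs about -2.8 mm along bed x and +0.4 mm along bed y, then it can go down.

Call:
{"name": "step_arm", "arguments": {
  "series": "-0.0023 0.0009 -0.0013 -0.13 0.23 -0.09 0.05; -0.0023 0.0009 -0.0013 -0.13 0.23 -0.09 0.05; 0 0.0005 -0.0057 -0.13 0.23 -0.09 0.05; 0.0023 0 -0.0101 -0.13 0.23 -0.09 0.05; 0.0037 -0.0003 -0.0127 -0.13 0.23 -0.09 0.05; 0.0051 -0.0006 -0.0154 -0.13 0.23 -0.09 0.05; 0.0065 -0.0009 -0.018 -0.13 0.23 -0.09 0.05; 0.0078 -0.0011 -0.0207 -0.13 0.23 -0.09 0.05; 0.0087 -0.0013 -0.0225 -0.13 0.23 -0.09 0.05; 0.0087 -0.0013 -0.0225 -0.13 0.23 -0.09 0.05; 0.0087 -0.0013 -0.0225 -0.13 0.23 -0.09 0.05"
}}

```text
t: 11.38
ee_pos: [0.5218, 0.0142, 0.0774]
eef_rot: [[0.194, 0.867, 0.46], [0.981, -0.171, -0.091], [0.0, 0.469, -0.883]]
force: [-0.6, -0.3, -1.1]
finger_gap: 0.665
finger_force: 53.6
```

```bash
cat >> h.py <<'E'
def st():
    s=readout.observe();p=np.array(s['ee_pos']);R=np.array(s['eef_rot'])
    print(s['t'],'bedmm',B.T@(p-S)*1000,'rot',Ro.from_matrix(toolR(B).T@R).as_rotvec(degrees=True),'F',B.T@s['force'],'T',B.T@s['ft_torque'],s['finger_gap'])
E
python3 -c "
from h import *
st(); snap('wrist','w6.png')
a=cv2.imread('pics/w6.png');cv2.imwrite('pics/w6c.png',cv2.resize(a[50:200,150:370],None,fx=3.5,fy=3.5,interpolation=cv2.INTER_CUBIC))"
```

```text
11.375 bedmm [-0.8806 -0.2742 -9.5116] rot [ 0.0517 -0.0082  0.0276] F [-0.9779 -0.4056 -0.7031] T [-0.0363  0.2924  0.0214] 0.6651902630541681
```

Call:
{"name": "step_arm", "arguments": {
  "series": "0.0009 -0.0002 -0.0018 0 0 0 0.05; 0.0018 -0.0004 -0.0035 0 0 0 0.05; 0.0028 -0.0005 -0.0053 0 0 0 0.05; 0.0032 -0.0006 -0.0062 0 0 0 0.05; 0.0035 -0.0007 -0.0066 0 0 0 0.05; 0.0035 -0.0007 -0.0066 0 0 0 0.05"
}}

```text
t: 12.18
ee_pos: [0.5252, 0.0135, 0.0706]
eef_rot: [[0.194, 0.867, 0.459], [0.981, -0.171, -0.091], [0.0, 0.468, -0.884]]
force: [-0.7, 0.5, -1.0]
finger_gap: 0.665
finger_force: 53.6
```

```bash
python3 -c "
from h import *
st()"
```

```text
12.175 bedmm [ -0.9569  -0.3361 -17.1769] rot [ 0.0708 -0.0145  0.0295] F [-1.166   0.3765 -0.4942] T [ 0.0559  0.2875 -0.0732] 0.6654905653427005
```

Call:
{"name": "step_arm", "arguments": {
  "series": "0.0005 -0.0001 -0.0009 0 0 0 0.05; 0.0009 -0.0002 -0.0018 0 0 0 0.05; 0.0009 -0.0002 -0.0018 0 0 0 0.05"
}}

```text
t: 12.55
ee_pos: [0.5259, 0.0134, 0.07]
eef_rot: [[0.194, 0.867, 0.459], [0.981, -0.172, -0.091], [0.0, 0.468, -0.884]]
force: [-11.9, 1.0, 7.1]
finger_gap: 0.662
finger_force: 54.7
```

```bash
python3 -c "
from h import *
st()"
```

```text
12.55 bedmm [ -0.6679  -0.2774 -18.0279] rot [ 0.0784 -0.0108  0.0331] F [-7.1274 -1.2733 11.8168] T [-0.1478  0.9575 -0.0053] 0.6624864347660844
```

Call:
{"name": "step_arm", "arguments": {
  "series": "0 0 0 0 0 0 0.064; 0 0 0 0 0 0 0.07; 0 0 0 0 0 0 0.08; 0 0 0 0 0 0 0.085; 0 0 0 0 0 0 0.085; -0.007 0.0014 0.0132 0 0 0 0.085; -0.0184 0.0036 0.0353 0 0 0 0.085; -0.037 0.0073 0.0706 0 0 0 0.085; -0.046 0.009 0.0883 0 0 0 0.085; -0.055 0.011 0.106 0 0 0 0.085; -0.055 0.011 0.106 0 0 0 0.085; -0.055 0.011 0.106 0 0 0 0.085"
}}

```text
t: 14.05
ee_pos: [0.471, 0.0243, 0.1745]
eef_rot: [[0.194, 0.867, 0.459], [0.981, -0.171, -0.091], [0.0, 0.468, -0.884]]
force: [-0.4, 0.6, -0.3]
finger_gap: 0.995
finger_force: 0.0
```

```bash
python3 - <<'E'
from h import *
st(); im,K,o,A=snap('wrist','w7.png')
a=cv2.imread('pics/w7.png');a=cv2.resize(a,None,fx=1.5,fy=1.5)
S2=S-.0005*B[:,0]
for x,y in((-1,-1),(-1,1),(1,1),(1,-1)):
    for P,c in(((x*.018,y*.066,.022),(0,0,255)),((x*.029,y*.08,.006),(0,255,0))):
        u=proj(S2+B@P,K,o,A)[0];cv2.circle(a,tuple(int(k*1.5) for k in u),2,c,-1)
cv2.imwrite('pics/w7o.png',a)
E
```

```text
14.05 bedmm [ -0.9838  -0.177  100.54  ] rot [ 0.0728 -0.0101  0.0198] F [-0.6161  0.4939 -0.0469] T [-0.0048  0.2346 -0.0108] 0.9954249088710155
```

View pics/w7o.png

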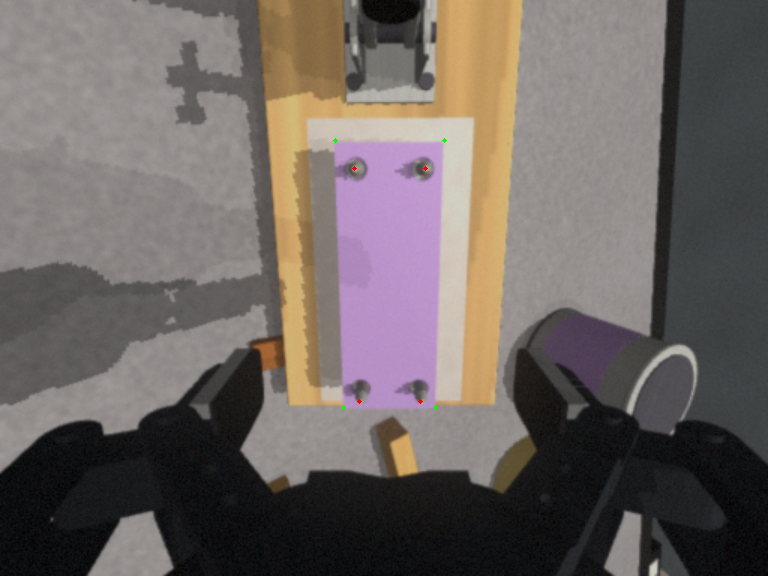

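```bash
python3 - <<'E'
from h import *
D=np.diag([1,-1,-1.])
print(delta([.481,-.350,.16],Ro.from_euler('z',5,degrees=True).as_matrix()@D))
E
```

```text
(array([ 0.0101, -0.3742, -0.0139]), array([ 22.2335,  19.9334, -72.2718]))
```

Call:
{"name": "step_arm", "arguments": {
  "series": "0 -0.03 0.03 2 2 -8 0.085; 0 -0.08 0.05 5 4 -16 0.085; 0 -0.13 0.05 8 7 -25 0.085; 0 -0.18 0.05 10.5 9.5 -34 0.085; 0 -0.23 0.05 13 12 -43 0.085; 0.005 -0.27 0.04 16 14 -52 0.085; 0.01 -0.31 0.02 18.5 17 -61 0.085; 0.01 -0.35 0 21 19 -69 0.085; 0.01 -0.374 -0.014 22.2 19.9 -72.3 0.085; 0.01 -0.374 -0.014 22.2 19.9 -72.3 0.085; 0.01 -0.374 -0.014 22.2 19.9 -72.3 0.085; 0.01 -0.374 -0.014 22.2 19.9 -72.3 0.085"
}}

```text
t: 15.6
ee_pos: [0.4815, -0.3489, 0.1619]
eef_rot: [[0.996, 0.088, 0.002], [0.088, -0.996, -0.003], [0.002, 0.003, -1.0]]
force: [0.1, -0.1, 0.4]
finger_gap: 0.996
finger_force: 0.0
```

```bash
python3 - <<'E'
from h import *
s=readout.observe();print(s['t'],s['ee_pos'],s['joint_vel'])
v=snap('wrist','w8.png')
p=plate('wrist','stencil',.035,[.481,-.35],v);print(p)
for d in mark_of('wrist','stencil')[:2]: print(d)
D=np.diag([1,-1,-1.])
print(delta([*p[0],.0105],Ro.from_euler('z',p[2] if p[2]<45 else p[2]-90,degrees=True).as_matrix()@D))
E
```

```text
15.6 [ 0.4815 -0.3489  0.1619] [ 0.1248 -0.4086  0.004   0.0212  0.0836  0.0567]
(array([ 0.4808, -0.3517]), (161.13246154785156, 71.71139526367188), 4.4092631340026855, 0.58)
{'position': [0.4816, -0.3579, 0.0359], 'confidence': 0.6}
(array([-0.0007, -0.0026, -0.1514]), array([ 0.1694,  0.1015, -0.632 ]))
```

Call:
{"name": "step_arm", "arguments": {
  "series": "-0.0007 -0.0022 -0.03 0.1 0.1 -0.6 0.085; -0.0007 -0.0022 -0.07 0.1 0.1 -0.6 0.085; -0.0007 -0.0022 -0.1 0.1 0.1 -0.6 0.085; -0.0007 -0.0022 -0.125 0.1 0.1 -0.6 0.085; -0.0007 -0.0022 -0.14 0.1 0.1 -0.6 0.085; -0.0007 -0.0022 -0.1514 0.1 0.1 -0.6 0.085; -0.0007 -0.0022 -0.1514 0.1 0.1 -0.6 0.085; -0.0007 -0.0022 -0.1514 0.1 0.1 -0.6 0.06; -0.0007 -0.0022 -0.1514 0.1 0.1 -0.6 0.06; -0.0007 -0.0022 -0.1514 0.1 0.1 -0.6 0.06; -0.0007 -0.0022 -0.1514 0.1 0.1 -0.6 0.06; -0.0007 -0.0022 -0.1514 0.1 0.1 -0.6 0.06",
  "force": 50
}}

```text
t: 17.25
ee_pos: [0.4812, -0.3526, 0.0112]
eef_rot: [[0.997, 0.076, 0.001], [0.076, -0.997, -0.002], [0.001, 0.002, -1.0]]
force: [0.0, 1.1, 5.3]
finger_gap: 0.801
finger_force: 56.9
```

Call:
{"name": "step_arm", "arguments": {
  "series": "0 0 0.01 0 0 0 0.06; 0 0 0.03 0 0 0 0.06; 0 0 0.07 0 0 0 0.06; 0 0 0.12 0 0 0 0.06; 0 0 0.17 0 0 0 0.06; 0 0 0.2 0 0 0 0.06; 0 0 0.2 0 0 0 0.06; 0 0 0.2 0 0 0 0.06"
}}

```text
t: 18.25
ee_pos: [0.4801, -0.3516, 0.208]
eef_rot: [[0.997, 0.076, -0.003], [0.076, -0.997, 0.001], [-0.003, -0.001, -1.0]]
force: [0.3, -0.0, -1.4]
finger_gap: 0.801
finger_force: 56.7
```

```bash
python3 - <<'E'
from h import *
s=readout.observe();print(s['t'],s['ee_pos'],s['eef_rot'],s['finger_gap'],s['force'],s['finger_force'])
im,K,o,A=snap('wrist','w9.png')
S2=S-.0005*B[:,0]
t=toolR(B)
print(delta(S2+B@[0,-.0004,.09],t));print(delta(S2+B@[0,-.0004,.0145],t))
a=cv2.imread('pics/w9.png');R=np.array(s['eef_rot']);p=np.array(s['ee_pos'])
print([proj(p+R@[.066,y,-.0235],K,o,A)[0] for y in(-.018,.018)])
E
```

```text
18.25 [ 0.4801 -0.3516  0.208 ] [[ 0.9971  0.0762 -0.0029]
 [ 0.0762 -0.9971  0.0011]
 [-0.0028 -0.0013 -1.    ]] 0.8012207212365724 [ 0.2585 -0.0387 -1.4102] 56.74431324005127
(array([-0.0036,  0.3745, -0.0417]), array([-22.4122, -20.2186,  72.9369]))
(array([ 0.0312,  0.3676, -0.1084]), array([-22.4122, -20.2186,  72.9369]))
[array([214.217 , 112.8288]), array([302.5523, 112.8639])]
```

View pics/w9.png

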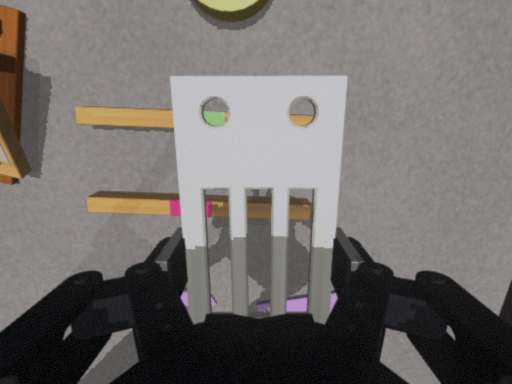

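Call:
{"name": "step_arm", "arguments": {
  "series": "0 0.02 0.01 -2.5 -2.5 9 0.06; 0 0.05 0.02 -5.5 -5 18 0.06; 0 0.08 0.02 -8 -7.5 27 0.06; 0 0.12 0.02 -11 -10 36 0.06; 0 0.16 0.02 -14 -12.5 45 0.06; 0 0.2 0.02 -16.5 -15 54 0.06; 0 0.24 0.02 -19 -17.5 63 0.06; 0 0.28 0.01 -22 -20 71.5 0.06; 0 0.32 0 -22.4 -20.2 72.9 0.06; -0.003 0.35 -0.02 -22.4 -20.2 72.9 0.06; -0.0045 0.37 -0.04 -22.4 -20.2 72.9 0.06; -0.0045 0.3745 -0.045 -22.4 -20.2 72.9 0.06; 0.01 0.372 -0.073 -22.4 -20.2 72.9 0.06; 0.02 0.37 -0.092 -22.4 -20.2 72.9 0.06; 0.027 0.368 -0.105 -22.4 -20.2 72.9 0.06; 0.0314 0.3674 -0.114 -22.4 -20.2 72.9 0.06; 0.0314 0.3674 -0.114 -22.4 -20.2 72.9 0.06; 0.0314 0.3674 -0.114 -22.4 -20.2 72.9 0.06; 0.0314 0.3674 -0.114 -22.4 -20.2 72.9 0.06"
}}

```text
t: 20.68
ee_pos: [0.5121, 0.0156, 0.0965]
eef_rot: [[0.193, 0.864, 0.464], [0.981, -0.171, -0.089], [0.003, 0.473, -0.881]]
force: [0.3, -0.1, -1.3]
finger_gap: 0.798
finger_force: 56.8
```

```bash
python3 - <<'E'
from h import *
st()
im,K,o,A=snap('wrist','w10.png')
a=cv2.imread('pics/w10.png');S2=S-.0005*B[:,0]
pt=[proj(S2+B@[x,.066,.022],K,o,A)[0] for x in(-.018,.018)];print(pt)
t=cv2.resize(a[60:160,180:340],None,fx=5,fy=5,interpolation=cv2.INTER_CUBIC)
for q in pt: cv2.circle(t,tuple(int(k) for k in (q-[180,60]+.5)*5),3,(0,0,255),-1)
cv2.imwrite('pics/w10c.png',t)
E
```

```text
20.675 bedmm [-0.4944 -0.8025 11.9324] rot [-0.2065  0.1522  0.0385] F [-0.2941 -0.0641 -1.2639] T [ 0.0079  0.3173 -0.0015] 0.7979072862405577
[array([219.8182, 111.2632]), array([299.0996, 111.2168])]
```

View pics/w10c.png

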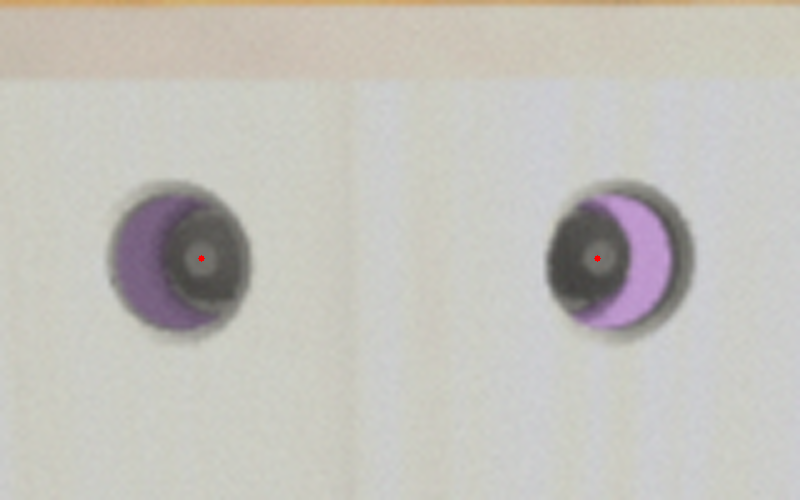

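Both pins show centred in bed x: tips (201,258), (598,258) in holes (180,262), (619,262). Only +0.35 mm along bed y is needed.

Call:
{"name": "step_arm", "arguments": {
  "series": "0.0001 0.0003 0 -0.11 0.23 -0.04 0.06; 0.0019 0 -0.0035 -0.11 0.23 -0.04 0.06; 0.0037 -0.0004 -0.0071 -0.11 0.23 -0.04 0.06; 0.0052 -0.0007 -0.0097 -0.11 0.23 -0.04 0.06; 0.0065 -0.001 -0.0124 -0.11 0.23 -0.04 0.06; 0.0084 -0.0013 -0.0159 -0.11 0.23 -0.04 0.06; 0.0098 -0.0016 -0.0185 -0.11 0.23 -0.04 0.06; 0.0105 -0.0017 -0.0199 -0.11 0.23 -0.04 0.06; 0.0105 -0.0017 -0.0199 -0.11 0.23 -0.04 0.06; 0.0105 -0.0017 -0.0199 -0.11 0.23 -0.04 0.06"
}}

```text
t: 21.98
ee_pos: [0.5223, 0.0138, 0.0756]
eef_rot: [[0.194, 0.867, 0.459], [0.981, -0.171, -0.091], [-0.0, 0.468, -0.884]]
force: [0.4, 0.5, -1.3]
finger_gap: 0.801
finger_force: 56.8
```

```bash
python3 -c "
from h import *
st()"
```

```text
21.975 bedmm [ -1.1514  -0.5725 -11.3928] rot [ 0.0794 -0.0232  0.001 ] F [-0.3631  0.5781 -1.26  ] T [-0.046   0.2532  0.0039] 0.8009125959640565
```

Call:
{"name": "step_arm", "arguments": {
  "series": "0.0008 -0.0001 -0.0008 0 0 0 0.06; 0.0012 -0.0002 -0.0017 0 0 0 0.06; 0.0012 -0.0002 -0.0017 0 0 0 0.06; 0.0012 -0.0002 -0.0017 0 0 0 0.06"
}}

```text
t: 22.48
ee_pos: [0.5232, 0.0137, 0.0749]
eef_rot: [[0.194, 0.867, 0.459], [0.981, -0.171, -0.091], [-0.0, 0.468, -0.884]]
force: [-10.9, 0.8, 7.3]
finger_gap: 0.802
finger_force: 57.9
```

```bash
python3 -c "
from h import *
st()"
```

```text
22.475 bedmm [ -0.8041  -0.4669 -12.4457] rot [ 0.1163 -0.0221  0.0078] F [-6.1691 -1.3036 11.5253] T [-0.1913  0.9888 -0.0203] 0.8017813774410992
```

Call:
{"name": "step_arm", "arguments": {
  "series": "0 0 0 0 0 0 0.074; 0 0 0 0 0 0 0.08; 0 0 0 0 0 0 0.085; 0 0 0 0 0 0 0.085; 0 0 0 0 0 0 0.085; -0.007 0.0014 0.0132 0 0 0 0.085; -0.0184 0.0036 0.0353 0 0 0 0.085; -0.037 0.0073 0.0706 0 0 0 0.085; -0.055 0.011 0.106 0 0 0 0.085; -0.078 0.0155 0.15 0 0 0 0.085; -0.1 0.02 0.192 0 0 0 0.085; -0.1115 0.022 0.2137 0 0 0 0.085; -0.1115 0.022 0.2137 0 0 0 0.05; -0.1115 0.022 0.2137 0 0 0 0.05"
}}

```text
t: 24.22
ee_pos: [0.4119, 0.0356, 0.2865]
eef_rot: [[0.194, 0.867, 0.458], [0.981, -0.171, -0.091], [-0.001, 0.467, -0.884]]
force: [0.0, 0.5, -0.6]
finger_gap: 0.596
finger_force: 0.0
```

```bash
python3 - <<'E'
from h import *
st(); im,K,o,A=v=snap('wrist','w11.png'); S2=S-.0005*B[:,0]
for n,(hw,z) in {'stencil':(.035,.011)}.items():
    for d in silhouettes('wrist',n)[:2]:
        c,_=cv2.findContours(d['mask'].astype(np.uint8),0,1);c=max(c,key=cv2.contourArea)[:,0]
        # into bed coords on plane z
        ray=(np.c_[c,np.ones(len(c))].astype(float)@np.linalg.inv(K).T@A.T)@B; ob=B.T@(o-S2)
        P=ob+ray*((z-ob[2])/ray[:,2])[:,None]
        print(d['confidence'],cv2.minAreaRect((P[:,:2]*1000).astype(np.float32)))
for cam in('wrist','top','side'):
    if cam!='wrist': snap(cam)
    for t in('handle_grip','handle_hinge','stencil','spindle'):
        for d in mark_of(cam,t)[:1]: print(cam,t,B.T@(np.array(d['position'])-S2)*1000,d['confidence'])
s=readout.observe();print(delta(S2+B@[0,.182,.22],toolR(B)),delta(S2+B@[0,.182,.119],toolR(B)))
E
```

```text
24.225 bedmm [ -1.5208  -0.5497 227.6599] rot [ 0.1459 -0.0343 -0.011 ] F [-0.3597  0.4965 -0.4917] T [ 0.0045  0.24   -0.018 ] 0.5964356009728621
0.71 ((-1.7900848388671875, -0.0998687744140625), (71.30638122558594, 159.08326721191406), 0.005219138227403164)
0.16 ((154.92202758789062, -71.98143005371094), (82.8763198852539, 125.11927032470703), 63.899723052978516)
wrist handle_hinge [ -0.5651 168.7102  38.7015] 0.85
top handle_grip [ -1.4566 180.7615 138.0489] 0.62
top handle_hinge [ -0.3426 170.8479  39.1495] 0.84
top stencil [ 3.4077 -3.0594  6.8026] 0.69
top spindle [  1.0142 107.7273 111.3656] 0.38
side handle_grip [  2.1946 180.6911 135.7677] 0.38
side handle_hinge [ -0.4065 169.8668  38.6172] 0.62
side stencil [-1.5431 -0.6275 13.0592] 0.87
side spindle [ -1.0271 109.6756 112.904 ] 0.47
(array([ 0.0396,  0.1782, -0.0074]), array([ 0.0031, -0.0837,  0.0118])) (array([ 0.0861,  0.1691, -0.0965]), array([ 0.0031, -0.0837,  0.0118]))
```

Stencil's outline fits its home place (71 x 159 mm on the right plane, aligned). Now for the clamp handle.

Call:
{"name": "step_arm", "arguments": {
  "series": "0.01 0.05 0 0 0 0 0.05; 0.02 0.1 0 0 0 0 0.05; 0.03 0.15 0 0 0 0 0.05; 0.0396 0.178 -0.0074 0 0 0 0.05; 0.0396 0.178 -0.0074 0 0 0 0.05; 0.0396 0.178 -0.0074 0 0 0 0.05; 0.055 0.175 -0.037 0 0 0 0.05; 0.07 0.172 -0.066 0 0 0 0.05; 0.08 0.17 -0.085 0 0 0 0.05; 0.0861 0.169 -0.0965 0 0 0 0.05; 0.0861 0.169 -0.0965 0 0 0 0.05; 0.0861 0.169 -0.0965 0 0 0 0.05"
}}

```text
t: 26.52
ee_pos: [0.4983, 0.2046, 0.1926]
eef_rot: [[0.194, 0.866, 0.461], [0.981, -0.172, -0.09], [0.001, 0.47, -0.883]]
force: [-0.2, -0.0, 0.7]
finger_gap: 0.581
finger_force: 0.0
```

```bash
python3 - <<'E'
from h import *
st();snap('wrist','w12.png')
for t in('handle_grip','handle_hinge'):
    for d in mark_of('wrist',t)[:1]: print(t,B.T@(np.array(d['position'])-S)*1000,d['confidence'])
E
```

```text
26.525 bedmm [  0.3874 181.9517 120.2971] rot [-0.008   0.035   0.0495] F [ 0.1336 -0.0832  0.6785] T [-0.0039  0.2421  0.0182] 0.5809290262148393
handle_grip [  0.6105 182.558  136.684 ] 0.97
handle_hinge [ -1.1941 172.3956  37.1845] 0.66
```

Call:
{"name": "step_arm", "arguments": {
  "series": "0 0 0 0 0 0 0.005; 0 0 0 0 0 0 0.005; 0 0 0 0 0 0 0.005; 0 0 0 0 0 0 0.005; 0 0 0 0 0 0 0.005",
  "force": 40
}}

```text
t: 27.3
ee_pos: [0.498, 0.2048, 0.1914]
eef_rot: [[0.193, 0.867, 0.459], [0.981, -0.171, -0.091], [0.0, 0.468, -0.884]]
force: [-3.5, 0.0, 2.8]
finger_gap: 0.177
finger_force: 38.9
```

```bash
python3 - <<'E'
from h import *
st()
f0=np.radians(83.4);r=.102
for th in [5,10,15,20,25,30,35,40,45,50,55,60,65,70,73,76,79,82,84]:
    f=f0-np.radians(th); print(th,*(B@[0,r*(np.cos(f)-np.cos(f0)),r*(np.sin(f)-np.sin(f0))]).round(4))
E
```

```text
27.3 bedmm [ -0.5082 182.1082 119.3587] rot [0.085  0.0044 0.0025] F [-1.7522 -0.6814  4.1125] T [-0.0264  0.4823  0.0103] 0.1767579964388907
5 0.0023 0.0085 -0.0012
10 0.005 0.0168 -0.0032
15 0.008 0.0247 -0.0057
20 0.0112 0.0324 -0.0089
25 0.0147 0.0396 -0.0128
30 0.0185 0.0464 -0.0172
35 0.0224 0.0527 -0.0221
40 0.0265 0.0584 -0.0276
45 0.0307 0.0635 -0.0335
50 0.035 0.0679 -0.0399
55 0.0394 0.0717 -0.0466
60 0.0439 0.0748 -0.0537
65 0.0483 0.0772 -0.061
70 0.0527 0.0788 -0.0686
73 0.0553 0.0794 -0.0732
76 0.0579 0.0797 -0.0779
79 0.0605 0.0798 -0.0826
82 0.063 0.0796 -0.0873
84 0.0646 0.0793 -0.0904
```

Gap 15 mm: the grip is held. I swing to about 60° first, before the nose touches.

Call:
{"name": "step_arm", "arguments": {
  "series": "0.0023 0.0085 -0.0012 0 0 0 0.005; 0.005 0.0168 -0.0032 0 0 0 0.005; 0.008 0.0247 -0.0057 0 0 0 0.005; 0.0112 0.0324 -0.0089 0 0 0 0.005; 0.0147 0.0396 -0.0128 0 0 0 0.005; 0.0185 0.0464 -0.0172 0 0 0 0.005; 0.0224 0.0527 -0.0221 0 0 0 0.005; 0.0265 0.0584 -0.0276 0 0 0 0.005; 0.0307 0.0635 -0.0335 0 0 0 0.005; 0.035 0.0679 -0.0399 0 0 0 0.005; 0.0394 0.0717 -0.0466 0 0 0 0.005; 0.0439 0.0748 -0.0537 0 0 0 0.005; 0.0439 0.0748 -0.0537 0 0 0 0.005; 0.0439 0.0748 -0.0537 0 0 0 0.005"
}}

```text
t: 29.05
ee_pos: [0.5418, 0.2801, 0.1372]
eef_rot: [[0.193, 0.867, 0.459], [0.981, -0.171, -0.09], [0.0, 0.468, -0.884]]
force: [-1.6, 5.2, 0.6]
finger_gap: 0.175
finger_force: 39.1
```

```bash
python3 - <<'E'
from h import *
st()
for c in('wrist','side'):
  snap(c)
  for t in('handle_grip','spindle','stencil'):
    for d in mark_of(c,t)[:1]: print(c,t,B.T@(np.array(d['position'])-S)*1000,d['confidence'])
E
```

```text
29.05 bedmm [ -0.8722 264.4489  58.1485] rot [ 0.1133  0.0413 -0.0233] F [-1.9564  4.838   1.7434] T [0.4915 0.4779 0.1358] 0.1750124465856924
wrist handle_grip [ -0.3694 257.8648  86.5791] 0.9
side handle_grip [  3.6907 258.5019  86.2324] 0.5
side spindle [  2.1947  94.9565 -28.2678] 0.47
side stencil [-0.7113 -0.2986 12.0113] 0.68
```

Call:
{"name": "step_arm", "arguments": {
  "series": "0.0022 0.0013 -0.0036 0 0 0 0.005; 0.0044 0.0024 -0.0073 0 0 0 0.005; 0.0066 0.0032 -0.0111 0 0 0 0.005; 0.0088 0.004 -0.0149 0 0 0 0.005; 0.0114 0.0046 -0.0195 0 0 0 0.005; 0.014 0.0049 -0.0242 0 0 0 0.005; 0.0166 0.005 -0.0289 0 0 0 0.005; 0.0191 0.0048 -0.0336 0 0 0 0.005; 0.0207 0.0045 -0.0367 0 0 0 0.005; 0.0207 0.0045 -0.0367 0 0 0 0.005; 0.0207 0.0045 -0.0367 0 0 0 0.005",
  "force": 60
}}

```text
t: 30.82
ee_pos: [0.5622, 0.2811, 0.0997]
eef_rot: [[0.196, 0.868, 0.457], [0.981, -0.171, -0.097], [-0.006, 0.467, -0.884]]
force: [-2.8, -5.1, 1.0]
finger_gap: 0.175
finger_force: 59.9
```

```bash
python3 - <<'E'
from h import *
st()
for c in('wrist','side','top'):
  snap(c)
  for t in('handle_grip','spindle','stencil'):
    for d in mark_of(c,t)[:1]: print(c,t,B.T@(np.array(d['position'])-S)*1000,d['confidence'])
E
```

```text
30.825 bedmm [ -0.9668 269.4614  15.7823] rot [ 0.1567 -0.3686 -0.0132] F [-1.0778 -5.5781  1.6741] T [-1.2792  0.3194  0.089 ] 0.17454261042350275
wrist handle_grip [  0.2816 267.7357  46.14  ] 0.66
wrist spindle [  4.4777 271.4115  45.1547] 0.42
side handle_grip [  0.4904 270.5809  47.7278] 0.56
side spindle [2.1872 3.3717 4.241 ] 0.57
top handle_grip [ -1.7997 271.8232  48.719 ] 0.76
top stencil [ 1.8849 -1.7246  5.874 ] 0.96
```

Call:
{"name": "step_arm", "arguments": {
  "series": "0.0012 -0.0007 -0.0022 0 0 0 0.005; 0.0024 -0.001 -0.0045 0 0 0 0.005; 0.0037 -0.0012 -0.007 0 0 0 0.005; 0.0042 -0.0013 -0.008 0 0 0 0.005; 0.0042 -0.0013 -0.008 0 0 0 0.005"
}}

```text
t: 32.05
ee_pos: [0.5663, 0.2795, 0.0916]
eef_rot: [[0.196, 0.868, 0.457], [0.981, -0.171, -0.097], [-0.007, 0.467, -0.884]]
force: [-3.8, -7.0, 1.1]
finger_gap: 0.168
finger_force: 59.8
```

```bash
python3 - <<'E'
from h import *
st()
for c in('wrist','side','top'):
  snap(c)
  for t in('handle_grip',):
    for d in mark_of(c,t)[:1]: print(c,t,B.T@(np.array(d['position'])-S)*1000,d['confidence'])
E
```

```text
32.05 bedmm [ -0.9445 268.6133   6.6031] rot [ 0.1716 -0.4167 -0.0294] F [-1.6241 -7.5835  2.0752] T [-1.5085  0.3869  0.2097] 0.16784937886063875
wrist handle_grip [  2.7445 270.2895  38.6013] 0.91
side handle_grip [ -3.4422 270.5188  37.7003] 0.61
top handle_grip [ -2.3021 270.4635  42.6437] 0.55
```

Call:
{"name": "step_arm", "arguments": {
  "series": "0 0 0 0 0 0 0.03; 0 0 0 0 0 0 0.05; 0 0 0 0 0 0 0.05; 0 0 0 0 0 0 0.05; -0.0046 0.0009 0.0088 0 0 0 0.05; -0.0138 0.0027 0.0265 0 0 0 0.05; -0.0276 0.0054 0.053 0 0 0 0.05; -0.046 0.009 0.0883 0 0 0 0.05; -0.069 0.0136 0.1324 0 0 0 0.05; -0.092 0.018 0.1766 0 0 0 0.05; -0.092 0.018 0.1766 0 0 0 0.05; -0.092 0.018 0.1766 0 0 0 0.05"
}}

```text
t: 33.85
ee_pos: [0.4745, 0.3008, 0.2702]
eef_rot: [[0.193, 0.867, 0.46], [0.981, -0.171, -0.09], [0.001, 0.469, -0.883]]
force: [-0.6, -0.4, 0.2]
finger_gap: 0.583
finger_force: 0.0
```

```bash
python3 - <<'E'
from h import *
st()
S2=S-.0005*B[:,0]
for c in('wrist','side','top'):
  im,K,o,A=snap(c,c+'_end.png')
  for t in('handle_grip','handle_hinge','spindle','stencil'):
    for d in mark_of(c,t)[:1]: print(c,t,B.T@(np.array(d['position'])-S)*1000,d['confidence'])
  for t in ('paint_tin','brush','tape'):
    for d in mark_of(c,t)[:1]: print(c,t,np.array(d['position']),d['confidence'])
  # red grip centroid vs locked prediction
  h=cv2.cvtColor(im,cv2.COLOR_RGB2HSV);m=(((h[...,0]<6)|(h[...,0]>174))&(h[...,1]>150)&(h[...,2]>60)).astype(np.uint8)
  n,l,sv,ce=cv2.connectedComponentsWithStats(m)
  print(c,[(sv[i,4],ce[i].round(1)) for i in range(1,n) if sv[i,4]>40],proj([S2+B@[0,.170+.088*np.cos(a),.038+.088*np.sin(a)] for a in(0,.12)],K,o,A).round(1))
E
```

```text
33.85 bedmm [ -0.2922 271.7613 208.4847] rot [0.0455 0.0572 0.0009] F [-0.3623 -0.5055  0.3993] T [0.0228 0.2522 0.0423] 0.5825669211050906
wrist handle_grip [  2.2762 268.7999  38.3973] 0.84
wrist handle_hinge [ -2.1764 172.9123  40.7648] 0.84
wrist brush [ 0.3144  0.1917 -0.0017] 0.68
wrist [(np.int32(809), array([258.6, 186.6]))] [[259.  184.4]
 [259.  187.3]]
side handle_grip [ -0.035  273.3544  37.7007] 0.69
side handle_hinge [  1.879  171.9368  36.9096] 0.95
side spindle [ -20.0977 -297.1206  -85.9545] 0.6
side stencil [-3.4848 -0.8417 11.5606] 0.68
side paint_tin [ 0.7434 -0.163  -0.0003] 0.97
side brush [0.3093 0.1871 0.0067] 0.91
side tape [ 0.6881 -0.3026 -0.0015] 0.97
side [] [[192.1 130.2]
 [190.6 128.9]]
top handle_grip [ -3.5923 269.8527  38.0066] 0.67
top handle_hinge [ -2.0601 170.5369  39.1173] 0.95
top stencil [ 3.0193 -1.9028  6.6299] 0.78
top paint_tin [ 0.7477 -0.1642 -0.0004] 0.57
top brush [0.3101 0.1914 0.0008] 0.65
top tape [ 0.6895 -0.3074 -0.0026] 0.96
top [(np.int32(94), array([108.5, 179.3]))] [[107.9 179.2]
 [106.5 180.6]]
```

```bash
python3 -c "
from h import *
print(order.hand_in())"
```

```text
the job is handed in; nothing more can be done
None
```

The blank and the stencil are both seated on the four posts and the clamp is locked over the stencil. The tin, brush and tape roll were not moved, and the job was handed in at about 34 s of the 69 s allowed. The clamp lock and the stencil's final seat were confirmed from network readings and a colour check, not by eye, as my 10 pictures were used up.

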